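# Run home a bearing retaining ring with a two-pin spanner

### The job

The green bearing housing in the tilted vice still has its threaded retaining ring slack in the mouth. Fit both pins of the two-pin spanner into the ring's two holes, turn the ring clockwise until it is fully home against its stop, then lay the spanner gently in the steel tray, flat on the tray floor with its pins down, and let go. Leave the hammer, the roller die and the tin where they are.

Things in the scene. Friction and masses are not known exactly. Their poses are not given: they have to be found in the camera images.
- ring_face (a point): Centre of the outer face of the steel retaining ring, 76 mm across, opening 44 mm. z points out of the face along the thread axis, leaning 28 degrees from vertical towards the vice's -x. The frame turns with the ring: two round blind holes, 11 mm wide, 9 mm deep, at its y = +30 and -30 mm. The spanner fits with its x axis along this x, or half a turn from it.
- mouth (a point): Centre of the mouth of the green housing's round boss, 100 mm across, 78 mm bore; the ring lies in the bore, its face always 4 mm below this plane. Same z as ring_face; x points straight up the slope. ring_face's x axis starts 0.2 to 0.8 rad anticlockwise of this x and ends 0.5 rad clockwise of it. Under this plane: square housing block from 28 mm, vice jaws from 40 mm.
- ring (a joint): Turn of the retaining ring in rad: grows clockwise as seen from in front of its face (about -z of ring_face); starts between 0.5 and 1.1; fully home against a hard stop at 1.80. It turns with a drag of about 0.25 N m and stays where it is left.
- spanner: Two-pin spanner, 149 mm long, 0.22 kg, a steel T with a wooden grip, lying level, pins down. Origin under the grip at the level of the pin tips; x towards the head, z up. Grip: 26 mm wide (y), z 0 to 30 mm, x -55 to 25 mm. Steel, all z 14 to 22 mm: bar 20 mm wide, x 25 to 76; cross head 78 mm wide (y), x 76 to 94.
- spanner_pins (a point): Point midway between the tips of the spanner's two pins, 85 mm from its origin along +x; same axes as the spanner. The pins are round-ended, 8 mm thick and 14 mm long, point down (-z) from the cross head and stand at y = +30 and -30 mm of this point.
- tray: Fixed open steel tray, 270 mm (x) by 180 mm (y), walls 26 mm high, walls and floor 4 mm thick. Origin at the centre of its underside.
- vice: Fixed grey bench vice with a ball joint, holding the green housing. Origin at the centre of its round foot (136 mm across) on the bench. The centre of the housing's mouth is 66 mm from the origin towards -x of this frame and 194 mm up; the vice's screw and its 110 mm cross bar stand out on the -x side to about 155 mm from the origin, lower than 70 mm.
- hammer: Bystander: hammer with a wooden handle, 280 mm long, lying on the bench beyond the vice.
- die: Bystander: grooved steel roller die, 60 mm across, 46 mm tall, standing on end.
- tin: Bystander: round grey tin, 68 mm across, 75 mm tall.
Mind the look-alikes: they are no part of the job. What is shaped like the spanner but purple is not meant.

How it is judged:
On the way, in this order (a step that is already met when the one before it is completed fails the run):
1. both pins of the spanner stand in the ring's holes, at least 4 mm deep (z of spanner_pins in the frame of ring_face below -0.004 m and x of spanner_pins in the frame of ring_face between -0.005 and 0.005 m and y of spanner_pins in the frame of ring_face between -0.005 and 0.005 m and angle between the z axis of spanner_pins and the z axis of ring_face, either way round below 0.2 rad and angle between the y axis of spanner_pins and the y axis of ring_face, either way round below 0.2 rad), for 0.2 s.
2. the ring is turned home (1.80 rad, within 0.05) with the spanner's pins still in its holes (value of joint ring above 1.75 rad and z of spanner_pins in the frame of ring_face below -0.002 m and distance between spanner_pins and ring_face below 0.015 m), for 0.1 s.
At the end, for the whole second after the job is handed in: the ring is home (within 0.05 rad of 1.80) and the spanner lies still in the tray, wholly inside its walls, flat on the floor (within 0.1 rad and 5 mm of it), pins down, released (value of joint ring above 1.75 rad and z of spanner in the frame of tray below 0.009 m and angle between spanner's own z axis and vertical below 0.1 rad and x of spanner in the frame of tray between -0.13 and 0.13 m and y of spanner in the frame of tray between -0.085 and 0.085 m and x of spanner_pins in the frame of tray between -0.13 and 0.13 m and y of spanner_pins in the frame of tray between -0.085 and 0.085 m and linear speed of spanner below 0.02 m/s); the robot touches nothing.
It fails at once if the hammer, the die or the tin is moved by more than 20 mm (distance of any of hammer, die, tin from where it was at the start of the episode above 0.02 m).
It fails at once if the spanner is dropped or thrown into the tray (faster than 0.7 m/s within 60 mm above it) (linear speed of spanner above 0.7 m/s and horizontal distance between spanner and tray below 0.13 m and height (world z) of spanner below 0.06 m).
It also fails if it takes over 58 s, if anything falls off the work surface, if the arm or the gripper's body presses on something with over 40 N, if the wrist force passes 120 N, or if a joint passes its speed limit or range.

### The arm

A 6-joint arm with a two-finger parallel gripper is mounted at the origin on the work surface. World frame = base frame: x ahead of the robot, y to its left, z up, the work surface at z = 0. Lengths are in m, angles in rad, forces in N, time in s.
With the tool pointing down it reaches from about 0.3 to 0.775 m from the base axis. Payload 14.6 kg.
Tool frame: the origin (TCP) lies on the centre line of the jaws, within the pads' length; the fingertips stand ctrl.tcp_to_tips ahead of it and the grasp point (between the pads) lies 2 mm behind it (ctrl.tcp_to_tips is the distance from the TCP to the fingertips, in m); z points along the fingers, y is the line along which they close (so a half turn about z gives the same grasp; the last joint's range is limited). The gripper opens to 94 mm and grips with 3 to 60 N. Pads are 16 mm wide; open, the fingers measure 119 mm over their backs; the gripper's body (75 mm by 177 mm) begins 78 mm behind the grasp point.
Start: joints at [-1.234, 0.3, 1.521, -0, 1.321, -0.067], TCP at [0.216, -0.506, 0.222] pointing down, gripper open.
Joint ranges: [-3.03, 3.03], [-0.79, 2.21], [0.23, 2.52], [-1.04, 4.18], [0, 3.07], [-2.55, 2.55]. Speed limits (rad/s): [2.22, 2.22, 2.57, 3.14, 3.14, 3.14].

### API

Orientations are given as [roll, pitch, yaw] about the fixed x, y, z axes, in that order (R = Rz(yaw) Ry(pitch) Rx(roll)).
In Python, from station import telemetry, viewer, hand_in, ctrl gives the robot as it stands.
- The arm moves only by the tool step_arm, never from a script. Its argument "plan" is a list of rows, each an object of numbers: "dx", "dy", "dz": the shift along the tool's x, y, z scaled (see below); "rx", "ry", "rz": the turn, a rotation vector about the tool's x, y, z scaled (see below); "claw": the closure, from 0 (fully open) to 1 (shut). In form: [{"dx": .., "dy": .., "dz": .., "rx": .., "ry": .., "rz": .., "claw": ..}, ...]. A call has 1 to 10 rows; each row shifts and turns the commanded pose from where the row before left it, along the tool's axes as they then stand; what a row does not reach is not made up. The controller multiplies each number of a shift by 0.1 m and each number of a turn by 90 degrees. A row lasts 1/10 s, in which the tool goes at most 50 mm and 8.59 degrees, less where a joint would pass 70% of its speed; a pose out of reach is approached as far as the arm can. A call with a number of a shift or a turn outside -1 to 1 is refused whole. A call with a gripper value outside its range is refused whole. The fingers move at their own pace and stop on an object; "grip_force" is the grip in N (left out, the last holds). Time passes only in rows, so rows that do not move let the fingers close. It gives the time, the measured TCP pose, the force, the opening and the grip force at its end, in the units of the state.
- telemetry.get_obs(): the state, without advancing time (a new reading comes with each control period).
- viewer.camera(name): name is "side" or "top"; returns a dict with "img" (420x560x3 uint8, red, green, blue), "z_map" (420x560 float32, m along the optical axis (not along the pixel's ray), 0 where there is no reading), "fx", "fy", "cx", "cy" (pixels), "R" (3x3) and "t" (3): a world point X has camera coordinates R X + t. Camera axes: x right, y down, z forward; pixel columns grow to the right and rows downward; lengths in m; the calibration is good to about 2 mm. A picture is of the moment at which its call begins.
- hand_in(): hands the job in; it is judged then, once.
Trained networks look in a picture, given as the dict that the camera call returned (one of the last four; its "shot" number tells which), for a name from the list of things; names that differ only in an ending like _2 or _b are one class to them, and where a whole thing is asked for, a point or a joint stands for the part that bears it (a point fixed in the world has none). Each returns a list of dicts, best first, with "score" (0 to 1); they miss things now and then, are a little off and sometimes report something else, mostly with a low value. They report only what shows in the picture. A call takes as long as a camera call. They do not tell look-alikes from the thing itself.
- viewer.recognise(target, picture): "rect" ([left, top, right, bottom] in pixels, round what is visible of it).
The state is a dict: "time_s": time; "qpos": joint angles; "joint_vel": joint speeds; "tau": joint torques, N m; "ee_pos": TCP position; "eef_rot": TCP orientation; "force": force on the tool from outside, world axes, zero at the start; "moment": the same for the moment, N m; "grip_width": finger opening in m; "grip_force": force on a finger pad.
Only numpy, scipy, OpenCV 4.12 (cv2) and the standard library are available. Lean on these libraries where they do the work, as an engineer would, in place of code of your own. Each camera call takes 0.05 s, during which the arm holds its last target. There are 200 camera calls.

## Working session

There is one attempt and no reset: what is moved stays moved. The work goes in short steps, Python scripts to look and compute and a tool call to move; the robot and the scene stay as the last step left them, time stands still between calls to the robot, and variables do not carry over. Pictures are saved under pics/ and viewed, at most 10 in all, crops included, and the job is handed in when it is done.

Besides the shell and the picture viewer there is one more tool, called as name([rows], argument=value, ...), one row to a line, values as JSON. step_arm: Moves the arm, as the interface text tells. Shifts and turns lie within -1 to 1; 1 stands for 0.1 m of shift or 90 degrees of turn. Its arguments: {"type":"object","properties":{"plan":{"type":"array"},"grip_force":{"type":"number"}},"required":["plan"]}

```bash
ls; mkdir -p pics; python3 - <<'E'
from station import telemetry, viewer, ctrl
import cv2,pickle
o=telemetry.get_obs();print(o, ctrl.tcp_to_tips)
for n in ("top","side"):
    p=viewer.camera(n);pickle.dump(p,open(n+'.pkl','wb'))
    cv2.imwrite(f'pics/{n}0.png',p['img'][:,:,::-1])
    for t in ("spanner","tray","vice","ring_face","hammer","die","tin"):
        print(n,t,[(r['score'],r['rect']) for r in viewer.recognise(t,p)][:3])
E
```

```text
pics
{'time_s': 0.0, 'qpos': array([-1.23355702e+00,  3.00441193e-01,  1.52161247e+00,  8.25318086e-06,
        1.32071815e+00, -6.65543733e-02]), 'joint_vel': array([-1.72581124e-04, -1.57873866e-03, -1.23153976e-04,  8.75188204e-04,
       -8.56218858e-04, -3.34654835e-05]), 'tau': array([ 7.60512776e-04, -5.31803691e+01, -3.52737594e+01,  7.08687399e-02,
        2.43821391e-02, -4.68376936e-05]), 'ee_pos': array([ 0.21603617, -0.50551135,  0.22188945]), 'eef_rot': array([-3.14041663e+00, -8.63968008e-05,  4.03791578e-01]), 'force': array([ 0.41816217, -0.47373808,  0.40578207]), 'moment': array([ 0.0046872 , -0.02474272, -0.02927299]), 'grip_force': 0.0, 'grip_width': 0.09367625938109347} 0.017
top spanner [(0.81, [180.8, 287.6, 235.1, 320.1]), (0.67, [160.1, 208.2, 199.3, 261.2]), (0.59, [79.3, 230.2, 135.7, 275.0])]
top tray [(0.58, [368.8, 177.6, 457.3, 291.7])]
top vice [(0.7, [272.1, 149.3, 330.1, 245.9])]
top ring_face [(0.69, [278.3, 178.1, 320.6, 227.9]), (0.6, [285.3, 191.6, 317.7, 220.9])]
top hammer [(0.67, [155.3, 99.1, 216.0, 193.4])]
top die [(0.65, [357.6, 135.6, 386.7, 159.4])]
top tin [(0.75, [408.3, 136.5, 442.8, 165.1])]
side spanner [(0.82, [247.6, 177.0, 287.2, 196.3]), (0.6, [238.1, 134.5, 272.6, 163.6])]
side tray [(0.39, [282.9, 212.5, 302.0, 233.4])]
side vice [(0.87, [268.6, 210.7, 343.4, 276.4]), (0.23, [299.1, 169.1, 375.2, 203.8])]
side ring_face [(0.7, [282.0, 212.2, 304.2, 231.9])]
side hammer [(0.91, [297.3, 167.9, 375.9, 201.7]), (0.44, [226.8, 309.1, 333.7, 386.1])]
side die [(0.7, [346.7, 297.4, 369.3, 314.1])]
side tin [(0.93, [349.9, 333.7, 370.1, 366.8])]
```

```bash
python3 - <<'E'
import cv2
a=cv2.imread('pics/top0.png')[80:340,60:480]
cv2.imwrite('pics/topc.png',cv2.resize(a,None,fx=1.9,fy=1.9,interpolation=cv2.INTER_CUBIC))
b=cv2.imread('pics/side0.png')[110:400,190:420]
cv2.imwrite('pics/sidec.png',cv2.resize(b,None,fx=2,fy=2,interpolation=cv2.INTER_CUBIC))
E
```

```text
(no output)
```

View pics/topc.png

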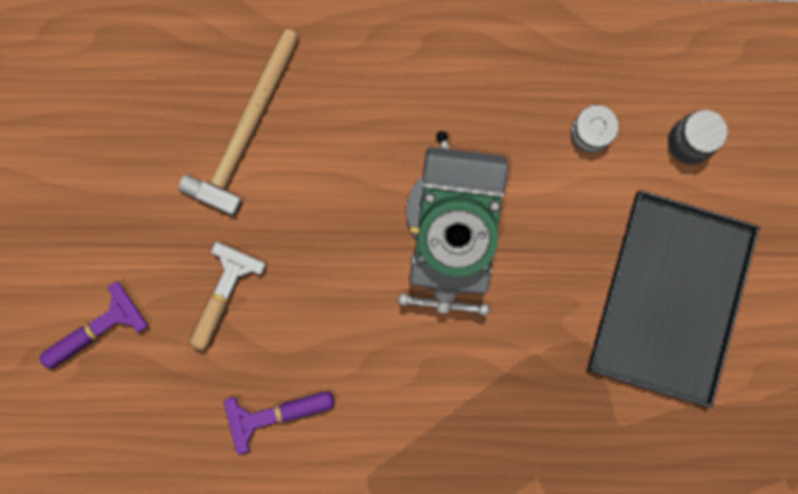

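View pics/sidec.png

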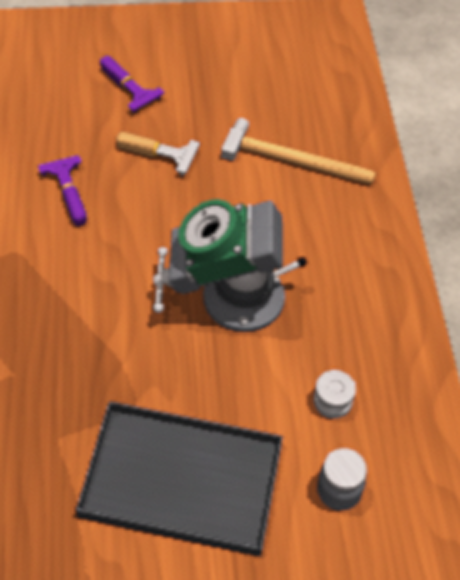

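The wooden-grip spanner is the middle T (top image about 180,236). The housing is at about (301,204) and the tray at about (413,236). The ring's holes sit near crop (433,241) and (483,234). Next I fit models of these to the pixels.

```bash
cat > fit.py <<'E'
import numpy as np, cv2, pickle
from scipy.optimize import minimize
SS=4
def rays(p,rect):
    l,t,r,b=rect
    u=np.arange(l*SS,r*SS)/SS+0.5/SS-0.5; v=np.arange(t*SS,b*SS)/SS+0.5/SS-0.5
    U,V=np.meshgrid(u,v)
    d=np.stack([(U-p['cx'])/p['fx'],(V-p['cy'])/p['fy'],np.ones_like(U)],-1)
    return -p['R'].T@p['t'], d@p['R']
def onplane(o,d,c,R):   # coordinates in frame (c,R) of the hits with its z=0
    n=R[:,2]; s=((c-o)@n)/(d@n)
    return ((o+s[...,None]*d)-c)@R
def cost(lab,img,n):
    # lab: supersampled labels; best colour per label, residual
    h,w=img.shape[:2]
    A=np.stack([(lab==k).reshape(h,SS,w,SS).mean((1,3)).ravel() for k in range(n)],1)
    Y=img.reshape(-1,3).astype(float); use=A.sum(1)>.99
    A=A[use];Y=Y[use]
    C=np.linalg.lstsq(A,Y,rcond=None)[0]
    r=A@C-Y
    return np.abs(r).mean()
def spanner_lab(o,d,x,y,yaw,z0=0):
    c,s=np.cos(yaw),np.sin(yaw);R=np.array([[c,-s,0],[s,c,0],[0,0,1]])
    f=lambda z:onplane(o,d,np.array([x,y,z0+z]),R)
    lab=np.zeros(d.shape[:2],int)
    for z in (.014,.018,.022):
        q=f(z);X,Y=q[...,0],q[...,1]
        lab[((X>.02)&(X<.076)&(abs(Y)<.01))|((X>.076)&(X<.094)&(abs(Y)<.039))]=1
    for z in (.006,.015,.024):
        q=f(z);X,Y=q[...,0],q[...,1]
        lab[(X>-.055)&(X<.025)&(abs(Y)<.013)]=2
    return lab
def ring_frame(yaw,tilt=np.radians(28)):
    # yaw = heading of vice x.  z leans to -x of vice ; x straight up the slope
    vx=np.array([np.cos(yaw),np.sin(yaw),0]);z=np.array([0,0,1.])
    n=np.cos(tilt)*z-np.sin(tilt)*vx; xx=np.cos(tilt)*vx+np.sin(tilt)*z
    return np.stack([xx,np.cross(n,xx),n],1)
def ring_lab(o,d,c,yaw,phi):
    R=ring_frame(yaw)
    q=onplane(o,d,c,R);r=np.hypot(q[...,0],q[...,1])
    lab=np.full(d.shape[:2],9)
    lab[r<.050]=0
    q2=onplane(o,d,c-.004*R[:,2],R);r2=np.hypot(q2[...,0],q2[...,1])
    inn=r<.039
    lab[inn]=1
    lab[inn&(r2<.038)]=1
    lab[inn&(r2<.022)]=2
    for s in (1,-1):
        hx,hy=-.03*s*np.sin(phi),.03*s*np.cos(phi)
        lab[inn&(np.hypot(q2[...,0]-hx,q2[...,1]-hy)<.0055)]=3
    lab[(r>=.050)&(r<.053)]=8
    return lab
def nm(f,x0,step):
    x0=np.array(x0,float);S=np.vstack([x0]+[x0+np.eye(len(x0))[i]*step[i] for i in range(len(x0))])
    return minimize(f,x0,method='Nelder-Mead',options=dict(initial_simplex=S,xatol=1e-5,fatol=1e-4,maxiter=300))
E
python3 - <<'E'
from fit import *
P={n:pickle.load(open(n+'.pkl','rb')) for n in('top','side')}
def pix(p,u,v,z):
    o=-p['R'].T@p['t'];d=np.array([(u-p['cx'])/p['fx'],(v-p['cy'])/p['fy'],1])@p['R'];return o+d*(z-o[2])/d[2]
for n,p in P.items(): print(n,-p['R'].T@p['t'],p['R'].round(3).tolist(),p['fx'],p['cx'],p['cy'])
t=P['top']
# tray
for n,rc in (('top',(360,170,465,300)),('side',(225,305,338,390))):
    p=P[n];l,tt,r,b=rc;im=p['img'][tt:b,l:r].astype(int)
    m=((im.max(2)-im.min(2)<25)&(im.max(2)<120)).astype(np.uint8)
    k,lab,st,_=cv2.connectedComponentsWithStats(m);i=1+st[1:,4].argmax()
    v,u=np.nonzero(lab==i)
    # map each to z=0.02 plane and take rect
    W=np.array([pix(p,a+l,c+tt,.02)[:2] for a,c in zip(u,v)],np.float32)
    print(n,'tray',cv2.minAreaRect(W*1000))
g=[pix(t,60+228/1.9-.5,80+297/1.9-.5,.02)]
gr=pix(t,60+200/1.9,80+347/1.9,.02);he=pix(t,60+240/1.9,80+258/1.9,.02)
yaw0=np.arctan2(*(he-gr)[:2][::-1]); c0=gr+(he-gr)/np.hypot(*(he-gr)[:2])*.05
print('init',c0,yaw0)
for n,rc in (('top',(152,200,208,270)),('side',(242,170,296,202))):
    p=P[n];o,d=rays(p,rc);im=p['img'][rc[1]:rc[3],rc[0]:rc[2]]
    im=cv2.cvtColor(im,cv2.COLOR_RGB2BGR)
    f=lambda x:cost(spanner_lab(o,d,*x),im,3)
    r=nm(f,[c0[0],c0[1],yaw0],[.01,.01,.1]);print(n,'spanner',r.x.round(4),r.fun)
h1=pix(t,60+433/1.9,80+241/1.9,.194);h2=pix(t,60+483/1.9,80+234/1.9,.194);print('holes',h1,h2)
# vice yaw guess: from ring to screw is -x
v1=pix(t,60+458/1.9,80+236/1.9,.19);v2=pix(t,60+444/1.9,80+305/1.9,.05)
yaw0=np.arctan2(*(v1-v2)[:2][::-1]);print(v1,v2,yaw0)
for n,rc in (('top',(272,175,330,235)),('side',(270,203,320,245))):
    p=P[n];o,d=rays(p,rc);im=p['img'][rc[1]:rc[3],rc[0]:rc[2]]
    def f(x):
        L=ring_lab(o,d,np.array([x[0],x[1],.194]),x[2],x[3]);return cost(np.where(L==8,9,L),im,4)
    best=min((nm(f,[v1[0],v1[1],yaw0+dy,ph],[.005,.005,.1,.15]) for ph in (.2,.45,.7) for dy in(-.2,.1)),key=lambda r:r.fun)
    print(n,'ring',best.x.round(4),best.fun)
E
```

```text
top [0.41191573 0.08558802 1.35293063] [[0.01, -1.0, 0.023], [-0.994, -0.012, -0.11], [0.11, -0.022, -0.994]] 496.32542055038067 272.7518896788239 212.23486953179554
side [ 0.4588359  -1.02340928  1.49273757] [[0.997, -0.073, 0.016], [-0.046, -0.772, -0.634], [0.058, 0.632, -0.773]] 539.1896398772112 291.9013836298829 210.7294828505864
top tray ((498.229736328125, -327.65032958984375), (182.2244415283203, 271.4029235839844), 73.70915985107422)
side tray ((497.71746826171875, -332.94390869140625), (185.1331329345703, 267.97918701171875), 73.78883361816406)
init [0.46706334 0.32177852 0.02      ] -0.39264337720833664
top spanner [ 0.4696  0.3273 -0.4083] 8.780757884220296
side spanner [ 0.4689  0.3281 -0.4046] 13.076122416039192
holes [0.55327901 0.02463372 0.194     ] [ 0.56283069 -0.03744602  0.194     ]
[ 0.56043604 -0.00668458  0.19      ] [0.48187964 0.00123696 0.05      ] -0.1004992038251872
top ring [ 0.5566 -0.0055  0.118   0.0594] 18.276714733956847
side ring [ 0.5574 -0.0085 -0.2185  0.3991] 18.143298345202655
```

```bash
python3 - <<'E'
from fit import *
P={n:pickle.load(open(n+'.pkl','rb')) for n in('top','side')}
D=[]
for n,rc in (('top',(268,170,335,240)),('side',(265,198,325,250))):
    p=P[n];o,d=rays(p,rc);D.append((o,d,p['img'][rc[1]:rc[3],rc[0]:rc[2]]))
    l,t,r,b=rc;U,V=np.meshgrid(np.arange(l,r),np.arange(t,b));Z=p['z_map'][t:b,l:r]
    W=(np.stack([(U-p['cx'])/p['fx']*Z,(V-p['cy'])/p['fy']*Z,Z],-1)-p['t'])@p['R']
    c=np.array([.557,-.007,.194]);R=ring_frame(-.1)
    q=(W-c)@R;rr=np.hypot(q[...,0],q[...,1])
    for nm_,m in (('boss',(rr>.041)&(rr<.048)&(abs(q[...,2])<.012)),('ring',(rr<.036)&(rr>.024)&(abs(q[...,2])<.014))):
        X=W[m];A=np.c_[X[:,:2],np.ones(len(X))]
        for _ in range(4):
            k=np.linalg.lstsq(A,X[:,2],rcond=None)[0];e=X[:,2]-A@k;g=abs(e)<2.0*e.std()+1e-6;X=X[g];A=A[g]
        nn=np.array([-k[0],-k[1],1]);nn/=np.linalg.norm(nn)
        print(n,nm_,len(X),'tilt',np.degrees(np.arccos(nn[2])),'yaw',np.arctan2(-nn[1],-nn[0]),'std',e.std(),'z at c',k@[c[0],c[1],1])
    # foot of vice by depth: rough
def one(L,im):
    h,w=im.shape[:2]
    L=np.where(L==8,4,np.where(L==9,5,L))
    A=np.stack([(L==k).reshape(h,SS,w,SS).mean((1,3)).ravel() for k in range(6)],1)
    Y=im.reshape(-1,3).astype(float);C=np.linalg.lstsq(A[:, :],Y,rcond=None)[0]
    s=A[:,:4].sum(1)+A[:,4]>.0
    r=np.minimum(abs(A@C-Y).sum(1),150)
    m=np.ones(len(r),bool); return (r*(A[:,5]<.5)).sum()/ 1000
def f(x):
    yaw,phi=x[0],x[1]
    return sum(one(ring_lab(o,d,np.array([x[2+2*i],x[3+2*i],.194]),yaw,phi),im) for i,(o,d,im) in enumerate(D))
for y0 in (-.25,-.1,.05):
  for a in (.05,.3):
    r=nm(f,[y0,a-y0-.0,.557,-.0055,.5574,-.0085],[.1,.1,.003,.003,.003,.003]);print(r.x.round(4),r.fun)
E
```

```text
top boss 303 tilt 27.51064424380404 yaw -0.09767338141359788 std 0.0018696789999263547 z at c 0.19339672009621497
top ring 319 tilt 27.48626784995177 yaw -0.09356332739702666 std 0.002003156644224843 z at c 0.18894289318489607
side boss 152 tilt 27.84546732106332 yaw -0.0855683566802596 std 0.003138644377758025 z at c 0.19453993734740177
side ring 142 tilt 29.125644632216222 yaw -0.10817545987833244 std 0.0025347437671600645 z at c 0.1906671623889393
[-0.2373  0.4289  0.5564 -0.0051  0.5575 -0.0087] 99.62199507570915
[-0.2915  0.478   0.557  -0.005   0.5575 -0.008 ] 99.1619074589857
[-0.2371  0.4264  0.5564 -0.0051  0.5574 -0.0089] 99.73408877135797
[-0.2962  0.4895  0.5568 -0.0052  0.5575 -0.008 ] 99.12563838674572
[-0.2029  0.3684  0.5562 -0.0049  0.557  -0.009 ] 100.7897302846882
[-0.2544  0.4371  0.5567 -0.005   0.5574 -0.0086] 99.71419199325183
```

```bash
cat > rect.py <<'E'
from fit import *
def rectify(p,c,yaw,half=.055,N=380):
    R=ring_frame(yaw);a=np.linspace(-half,half,N)
    Y,X=np.meshgrid(-a,a) # image right = -y ; up = +x
    X=X[::-1].T*0+np.linspace(half,-half,N)[:,None];Y=np.linspace(half,-half,N)[None,:]+0*X
    W=c+X[...,None]*R[:,0]+Y[...,None]*R[:,1]
    q=W@p['R'].T+p['t'];u=q[...,0]/q[...,2]*p['fx']+p['cx'];v=q[...,1]/q[...,2]*p['fy']+p['cy']
    return cv2.remap(p['img'],u.astype(np.float32),v.astype(np.float32),cv2.INTER_CUBIC)
E
python3 - <<'E'
from rect import *
P={n:pickle.load(open(n+'.pkl','rb')) for n in('top','side')}
yaw=-.096;out=[]
R=ring_frame(yaw)
for n,rc,xy in (('top',(268,170,335,240),(.5566,-.005)),('side',(265,198,325,250),(.5572,-.0085))):
    p=P[n];o,d=rays(p,rc);im=p['img'][rc[1]:rc[3],rc[0]:rc[2]]
    h,w=im.shape[:2];Y=im.reshape(-1,3).astype(float)
    def f(x):
        L=ring_lab(o,d,np.array([x[0],x[1],.194]),yaw,x[2])
        A=np.stack([(L==k).reshape(h,SS,w,SS).mean((1,3)).ravel() for k in range(4)],1)
        L2=ring_lab(o,d,np.array([*xy,.194]),yaw,0)
        s=(L2<8).reshape(h,SS,w,SS).mean((1,3)).ravel()>.99
        A=np.c_[A,1-A.sum(1)][s];y=Y[s]
        return abs(A@np.linalg.lstsq(A,y,rcond=None)[0]-y).mean()
    rs=sorted([nm(f,[*xy,a],[.003,.003,.1]) for a in(.1,.25,.4,.6)],key=lambda r:r.fun)
    for r in rs[:2]:print(n,r.x.round(4),r.fun)
    x=rs[0].x
    g=rectify(p,np.array([x[0],x[1],.194])-.004*R[:,2],yaw)
    N=380;k=N/.11
    cv2.circle(g,(190,190),int(.038*k),(255,0,0),1);cv2.circle(g,(190,190),int(.022*k),(255,0,0),1)
    for s in(1,-1):
        hx,hy=-.03*s*np.sin(x[2]),.03*s*np.cos(x[2]);cv2.circle(g,(int(190-hy*k),int(190-hx*k)),int(.0055*k),(255,0,0),1)
    out.append(g)
cv2.imwrite('pics/rect.png',np.hstack(out)[:,:,::-1])
E
```

```text
top [ 0.5568 -0.0056  0.2758] 18.504280271811265
top [ 0.5568 -0.0056  0.2844] 18.50581350120719
side [ 0.5576 -0.009   0.3039] 19.143410821657813
side [ 0.5577 -0.0089  0.2977] 19.173794354523764
```

View pics/rect.png

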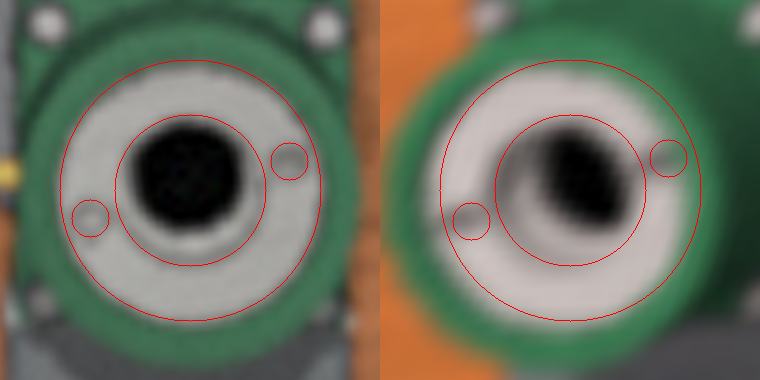

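```bash
cat > ringfit.py <<'E'
from rect import *
yaw=-.096;R=ring_frame(yaw)
def run(P,png=None,x0=(.557,-.006),z=.194):
    out=[]
    for n,rc in (('top',(268,170,335,240)),('side',(265,198,325,250))):
        p=P[n];o,d=rays(p,rc);im=p['img'][rc[1]:rc[3],rc[0]:rc[2]]
        h,w=im.shape[:2];Y=im.reshape(-1,3).astype(float)
        c0=np.array([*x0,z]);q=onplane(o,d,c0,R);r=np.hypot(q[...,0],q[...,1])
        s0=((r<.048)&(r>.027)).reshape(h,SS,w,SS).mean((1,3)).ravel()>.99
        def f(x):
            L=ring_lab(o,d,np.array([x[0],x[1],z]),yaw,x[2])
            A=np.stack([(L==k).reshape(h,SS,w,SS).mean((1,3)).ravel() for k in (0,1,3)],1)
            A=np.c_[A,1-A.sum(1)][s0];y=Y[s0]
            return abs(A@np.linalg.lstsq(A,y,rcond=None)[0]-y).mean()
        rs=sorted([nm(f,[*x0,a],[.003,.003,.1]) for a in(.1,.25,.4,.6)],key=lambda r:r.fun)
        for r in rs[:2]:print(n,r.x.round(4),r.fun)
        x=rs[0].x
        g=rectify(p,np.array([x[0],x[1],z])-.004*R[:,2],yaw);k=380/.11
        cv2.circle(g,(190,190),int(.038*k),(255,0,0),1)
        for s in(1,-1):
            hx,hy=-.03*s*np.sin(x[2]),.03*s*np.cos(x[2]);cv2.circle(g,(int(190-hy*k),int(190-hx*k)),int(.0055*k),(255,0,0),1)
        out.append(g)
    if png: cv2.imwrite(png,np.hstack(out)[:,:,::-1])
E
python3 - <<'E'
from ringfit import *
run({n:pickle.load(open(n+'.pkl','rb')) for n in('top','side')},'pics/rect2.png')
E
```

```text
top [ 0.5567 -0.0056  0.2725] 10.37121718579818
top [ 0.5568 -0.0056  0.2769] 10.375787641762125
side [ 0.5575 -0.009   0.3248] 11.454558648617725
side [ 0.5575 -0.009   0.3034] 11.485019676699618
```

View pics/rect2.png

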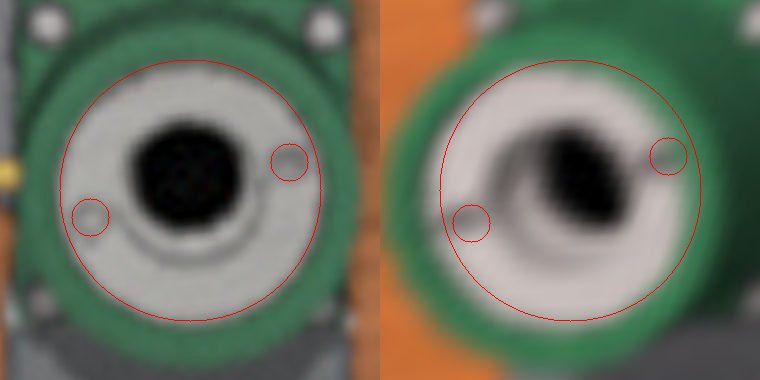

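```bash
python3 - <<'E'
from ringfit import *
P={n:pickle.load(open(n+'.pkl','rb')) for n in('top','side')}
for n,rc in (('top',(268,170,335,240)),('side',(265,198,325,250))):
    p=P[n];o,d=rays(p,rc);im=p['img'][rc[1]:rc[3],rc[0]:rc[2]].astype(float)
    h,w=im.shape[:2];g=((im[...,1]-im[...,[0,2]].mean(2))/(im.sum(2)+20)).ravel()
    print(n,np.percentile(g,[2,20,50,80,98]).round(3))
    for z in (.194,.192,.196):
        c0=np.array([.557,-.006,z]);q=onplane(o,d,c0,R);r=np.hypot(q[...,0],q[...,1])
        s0=((r<.046)&(r>.026)).reshape(h,SS,w,SS).mean((1,3)).ravel()>.99
        def f(x):
            L=ring_lab(o,d,np.array([x[0],x[1],z]),yaw,0)
            a=np.isin(L,(1,2,3)).reshape(h,SS,w,SS).mean((1,3)).ravel()[s0]
            A=np.c_[a,1-a];return abs(A@np.linalg.lstsq(A,g[s0],rcond=None)[0]-g[s0]).mean()
        r=nm(f,[.557,-.005,],[.003,-.003]);print(n,z,r.x.round(4),r.fun)
E
```

```text
top [-0.034 -0.029  0.001  0.032  0.135]
top 0.194 [ 0.557  -0.0054] 0.006053949105446364
top 0.192 [ 0.5572 -0.0057] 0.006105615278696692
top 0.196 [ 0.5567 -0.0052] 0.00588528549441997
side [-0.047 -0.043 -0.008  0.129  0.177]
side 0.194 [ 0.5572 -0.0082] 0.01249064319012908
side 0.192 [ 0.5573 -0.0066] 0.012161415420109244
side 0.196 [ 0.5572 -0.0098] 0.013183256068402757
```

Both cameras agree on these poses:
- **Spanner:** (0.469, 0.328), yaw -0.407.
- **Mouth:** (0.557, -0.0056, 0.194), vice yaw -0.096, with ring phi about 0.29.
- **Tray:** (0.498, -0.330).

I'm now moving over the spanner.

step_arm([
  {"dx": 0.276,"dy": -0.338},
  {"dx": 0.276,"dy": -0.338},
  {"dx": 0.276,"dy": -0.338},
  {"dx": 0.276,"dy": -0.338},
  {"dx": 0.276,"dy": -0.338},
  {"dx": 0.276,"dy": -0.338},
  {"dx": 0.276,"dy": -0.338},
  {"dx": 0.276,"dy": -0.338},
  {"dx": 0.276,"dy": -0.338},
  {"dx": 0.276,"dy": -0.338},
], grip_force=50)

```text
$.plan[0]: bad value
```

step_arm([
  {"dx": 0.276,"dy": -0.338},
  {"dx": 0.276,"dy": -0.338},
  {"dx": 0.276,"dy": -0.338},
  {"dx": 0.276,"dy": -0.338},
  {"dx": 0.276,"dy": -0.338},
  {"dx": 0.276,"dy": -0.338},
  {"dx": 0.276,"dy": -0.338},
  {"dx": 0.276,"dy": -0.338},
  {"dx": 0.276,"dy": -0.338},
  {"dx": 0.276,"dy": -0.338},
])

```text
$.plan[0]: bad value
```

step_arm([
  {"rz": -0.093},
  {"rz": -0.093},
  {"rz": -0.093},
  {"rz": -0.093},
  {"rz": -0.093},
  {"rz": -0.093},
  {"rz": -0.093},
  {"rz": -0.093},
  {"rz": -0.093},
  {"rz": -0.093},
])

```text
$.plan[0]: bad value
```

step_arm([
  {"rz": -0.093},
  {"rz": -0.093},
  {"rz": -0.093},
  {"rz": -0.093},
  {"rz": -0.093},
  {"rz": -0.089},
  {},
])

```text
$.plan[0]: bad value
```

step_arm([
  {"dx": 0.276,"dy": -0.338,"dz": 0,"rx": 0,"ry": 0,"rz": 0,"claw": 0},
  {"dx": 0.276,"dy": -0.338,"dz": 0,"rx": 0,"ry": 0,"rz": 0,"claw": 0},
  {"dx": 0.276,"dy": -0.338,"dz": 0,"rx": 0,"ry": 0,"rz": 0,"claw": 0},
  {"dx": 0.276,"dy": -0.338,"dz": 0,"rx": 0,"ry": 0,"rz": 0,"claw": 0},
  {"dx": 0.276,"dy": -0.338,"dz": 0,"rx": 0,"ry": 0,"rz": 0,"claw": 0},
  {"dx": 0.276,"dy": -0.338,"dz": 0,"rx": 0,"ry": 0,"rz": 0,"claw": 0},
  {"dx": 0.276,"dy": -0.338,"dz": 0,"rx": 0,"ry": 0,"rz": 0,"claw": 0},
  {"dx": 0.276,"dy": -0.338,"dz": 0,"rx": 0,"ry": 0,"rz": 0,"claw": 0},
  {"dx": 0.276,"dy": -0.338,"dz": 0,"rx": 0,"ry": 0,"rz": 0,"claw": 0},
  {"dx": 0.276,"dy": -0.338,"dz": 0,"rx": 0,"ry": 0,"rz": 0,"claw": 0},
], grip_force=50)

```text
time_s: 1.8
ee_pos: [0.3372, -0.0848, 0.2228]
eef_rot: [3.141, -0.001, 0.403]
force: [1.3, 0.3, 0.3]
grip_width: 0.0944
grip_force: 0.0
```

step_arm([
  {"dx": 0.276,"dy": -0.338,"dz": 0,"rx": 0,"ry": 0,"rz": 0,"claw": 0},
  {"dx": 0.276,"dy": -0.338,"dz": 0,"rx": 0,"ry": 0,"rz": 0,"claw": 0},
  {"dx": 0.276,"dy": -0.338,"dz": 0,"rx": 0,"ry": 0,"rz": 0,"claw": 0},
  {"dx": 0.276,"dy": -0.338,"dz": 0,"rx": 0,"ry": 0,"rz": 0,"claw": 0},
  {"dx": 0.276,"dy": -0.338,"dz": 0,"rx": 0,"ry": 0,"rz": 0,"claw": 0},
  {"dx": 0.276,"dy": -0.338,"dz": 0,"rx": 0,"ry": 0,"rz": 0,"claw": 0},
  {"dx": 0.276,"dy": -0.338,"dz": 0,"rx": 0,"ry": 0,"rz": 0,"claw": 0},
  {"dx": 0.276,"dy": -0.338,"dz": 0,"rx": 0,"ry": 0,"rz": 0,"claw": 0},
  {"dx": 0.276,"dy": -0.338,"dz": 0,"rx": 0,"ry": 0,"rz": 0,"claw": 0},
  {"dx": 0.276,"dy": -0.338,"dz": 0,"rx": 0,"ry": 0,"rz": 0,"claw": 0},
])

```text
time_s: 2.8
ee_pos: [0.4583, 0.3347, 0.2224]
eef_rot: [-3.142, -0.0, 0.404]
force: [0.7, -0.2, 0.2]
grip_width: 0.0942
grip_force: 0.0
```

step_arm([
  {"dx": 0,"dy": 0,"dz": 0,"rx": 0,"ry": 0,"rz": -0.093,"claw": 0},
  {"dx": 0,"dy": 0,"dz": 0,"rx": 0,"ry": 0,"rz": -0.093,"claw": 0},
  {"dx": 0,"dy": 0,"dz": 0,"rx": 0,"ry": 0,"rz": -0.093,"claw": 0},
  {"dx": 0,"dy": 0,"dz": 0,"rx": 0,"ry": 0,"rz": -0.093,"claw": 0},
  {"dx": 0,"dy": 0,"dz": 0,"rx": 0,"ry": 0,"rz": -0.093,"claw": 0},
  {"dx": 0,"dy": 0,"dz": 0,"rx": 0,"ry": 0,"rz": -0.093,"claw": 0},
  {"dx": 0,"dy": 0,"dz": 0,"rx": 0,"ry": 0,"rz": -0.093,"claw": 0},
  {"dx": 0,"dy": 0,"dz": 0,"rx": 0,"ry": 0,"rz": -0.093,"claw": 0},
])

```text
time_s: 3.6
ee_pos: [0.4581, 0.3328, 0.2225]
eef_rot: [-3.142, -0.0, 1.579]
force: [-0.3, 0.3, -1.2]
grip_width: 0.0937
grip_force: 0.0
```

step_arm([
  {"dx": 0,"dy": 0,"dz": 0,"rx": 0,"ry": 0,"rz": -0.093,"claw": 0},
  {"dx": 0,"dy": 0,"dz": 0,"rx": 0,"ry": 0,"rz": -0.093,"claw": 0},
  {"dx": 0,"dy": 0,"dz": 0,"rx": 0,"ry": 0,"rz": -0.093,"claw": 0},
  {"dx": 0,"dy": 0,"dz": 0,"rx": 0,"ry": 0,"rz": -0.093,"claw": 0},
  {"dx": 0,"dy": 0,"dz": 0,"rx": 0,"ry": 0,"rz": -0.093,"claw": 0},
  {"dx": 0,"dy": 0,"dz": 0,"rx": 0,"ry": 0,"rz": -0.093,"claw": 0},
  {"dx": 0,"dy": 0,"dz": 0,"rx": 0,"ry": 0,"rz": -0.093,"claw": 0},
  {"dx": 0,"dy": 0,"dz": 0,"rx": 0,"ry": 0,"rz": -0.089,"claw": 0},
  {"dx": 0,"dy": 0,"dz": 0,"rx": 0,"ry": 0,"rz": 0,"claw": 0},
])

```text
time_s: 4.5
ee_pos: [0.4581, 0.3328, 0.2225]
eef_rot: [3.142, -0.0, 2.737]
force: [-0.2, 0.5, -0.2]
grip_width: 0.0939
grip_force: 0.0
```

Position and yaw are right. Lowering 0.203 m and closing.

step_arm([
  {"dx": 0,"dy": 0,"dz": 0.4,"rx": 0,"ry": 0,"rz": 0,"claw": 0},
  {"dx": 0,"dy": 0,"dz": 0.4,"rx": 0,"ry": 0,"rz": 0,"claw": 0},
  {"dx": 0,"dy": 0,"dz": 0.4,"rx": 0,"ry": 0,"rz": 0,"claw": 0},
  {"dx": 0,"dy": 0,"dz": 0.4,"rx": 0,"ry": 0,"rz": 0,"claw": 0},
  {"dx": 0,"dy": 0,"dz": 0.2,"rx": 0,"ry": 0,"rz": 0,"claw": 0},
  {"dx": 0,"dy": 0,"dz": 0.15,"rx": 0,"ry": 0,"rz": 0,"claw": 0},
  {"dx": 0,"dy": 0,"dz": 0.07,"rx": 0,"ry": 0,"rz": 0,"claw": 0},
  {"dx": 0,"dy": 0,"dz": 0,"rx": 0,"ry": 0,"rz": 0,"claw": 0},
])

```text
time_s: 5.3
ee_pos: [0.4581, 0.3328, 0.0203]
eef_rot: [-3.141, -0.0, 2.733]
force: [0.1, -0.6, 1.6]
grip_width: 0.0941
grip_force: 0.0
```

step_arm([
  {"dx": 0,"dy": 0,"dz": 0,"rx": 0,"ry": 0,"rz": 0,"claw": 1},
  {"dx": 0,"dy": 0,"dz": 0,"rx": 0,"ry": 0,"rz": 0,"claw": 1},
  {"dx": 0,"dy": 0,"dz": 0,"rx": 0,"ry": 0,"rz": 0,"claw": 1},
  {"dx": 0,"dy": 0,"dz": 0,"rx": 0,"ry": 0,"rz": 0,"claw": 1},
  {"dx": 0,"dy": 0,"dz": 0,"rx": 0,"ry": 0,"rz": 0,"claw": 1},
  {"dx": 0,"dy": 0,"dz": 0,"rx": 0,"ry": 0,"rz": 0,"claw": 1},
  {"dx": 0,"dy": 0,"dz": 0,"rx": 0,"ry": 0,"rz": 0,"claw": 1},
  {"dx": 0,"dy": 0,"dz": 0,"rx": 0,"ry": 0,"rz": 0,"claw": 1},
], grip_force=55)

```text
time_s: 6.1
ee_pos: [0.4581, 0.3328, 0.0204]
eef_rot: [-3.142, -0.0, 2.735]
force: [0.5, -0.8, -0.0]
grip_width: 0.0334
grip_force: 0.0
```

step_arm([
  {"dx": 0,"dy": 0,"dz": 0,"rx": 0,"ry": 0,"rz": 0,"claw": 1},
  {"dx": 0,"dy": 0,"dz": 0,"rx": 0,"ry": 0,"rz": 0,"claw": 1},
  {"dx": 0,"dy": 0,"dz": 0,"rx": 0,"ry": 0,"rz": 0,"claw": 1},
  {"dx": 0,"dy": 0,"dz": 0,"rx": 0,"ry": 0,"rz": 0,"claw": 1},
])

```text
time_s: 6.5
ee_pos: [0.4581, 0.3327, 0.0204]
eef_rot: [-3.142, -0.0, 2.735]
force: [-0.5, -0.3, 0.5]
grip_width: 0.0257
grip_force: 54.9
```

```bash
python3 - <<'E'
from fit import *
from station import viewer
for n,rc in (('top',(152,200,208,270)),('side',(242,170,296,202))):
    p=viewer.camera(n);pickle.dump(p,open(n+'1.pkl','wb'))
    cv2.imwrite(f'pics/{n}1.png',cv2.resize(p['img'][rc[1]-20:rc[3]+20,rc[0]-20:rc[2]+20,::-1],None,fx=4,fy=4))
E
cat > plan.py <<'E'
import numpy as np
from scipy.spatial.transform import Rotation as Ro, Slerp
from station import telemetry
from fit import ring_frame
C=np.array([.557,-.0056,.194]);YAW=-.096;PHI=.29
PIN=np.array([-.0973,0,.0204])   # pins in the tool frame
def ring_pose(h,phi=PHI,off=(0,0),c=C):   # tool pose with pin tips h above the ring face
    F=ring_frame(YAW)@Ro.from_euler('z',phi).as_matrix()
    T=np.stack([-F[:,0],F[:,1],-F[:,2]],1)
    p=c+F[:,2]*(h-.004)+ring_frame(YAW)@np.array([*off,0])
    return p-T@PIN,T
def cur():
    o=telemetry.get_obs();return o['ee_pos'],Ro.from_euler('xyz',o['eef_rot']).as_matrix()
def rows(a,b,n):
    S=Slerp([0,1],Ro.from_matrix([a[1],b[1]]));pr=a
    for i in range(1,n+1):
        t=i/n;R=S(t).as_matrix();p=a[0]+t*(b[0]-a[0])
        d=pr[1].T@(p-pr[0])/.1;r=Ro.from_matrix(pr[1].T@R).as_rotvec()/(np.pi/2)
        print(*d.round(3),'|',*r.round(4));pr=(p,R)
def pins(): 
    p,R=cur();q=p+R@PIN;F=ring_frame(YAW);return ((q-C)@F),R
E
python3 - <<'E'
from plan import *
a=cur();up=(a[0]+[0,0,.25],a[1]);b=ring_pose(.05);print(up[0],b[0],Ro.from_matrix(b[1]).as_euler('xyz'))
rows(up,b,10)
E
```

```text
[0.4580554  0.33274022 0.27041118] [ 0.44135926 -0.02241611  0.20885554] [-2.99070478  0.46661781 -2.91167188]
-0.125 -0.333 0.062 | -0.0003 -0.0316 -0.0375
-0.102 -0.34 0.067 | -0.0003 -0.0316 -0.0375
-0.079 -0.345 0.071 | -0.0003 -0.0316 -0.0375
-0.055 -0.349 0.074 | -0.0003 -0.0316 -0.0375
-0.03 -0.351 0.076 | -0.0003 -0.0316 -0.0375
-0.006 -0.352 0.077 | -0.0003 -0.0316 -0.0375
0.019 -0.352 0.077 | -0.0003 -0.0316 -0.0375
0.043 -0.35 0.075 | -0.0003 -0.0316 -0.0375
0.068 -0.347 0.072 | -0.0003 -0.0316 -0.0375
0.091 -0.342 0.068 | -0.0003 -0.0316 -0.0375
```

step_arm([
  {"dx": 0,"dy": 0,"dz": -0.2,"rx": 0,"ry": 0,"rz": 0,"claw": 1},
  {"dx": 0,"dy": 0,"dz": -0.4,"rx": 0,"ry": 0,"rz": 0,"claw": 1},
  {"dx": 0,"dy": 0,"dz": -0.4,"rx": 0,"ry": 0,"rz": 0,"claw": 1},
  {"dx": 0,"dy": 0,"dz": -0.4,"rx": 0,"ry": 0,"rz": 0,"claw": 1},
  {"dx": 0,"dy": 0,"dz": -0.4,"rx": 0,"ry": 0,"rz": 0,"claw": 1},
  {"dx": 0,"dy": 0,"dz": -0.4,"rx": 0,"ry": 0,"rz": 0,"claw": 1},
  {"dx": 0,"dy": 0,"dz": -0.3,"rx": 0,"ry": 0,"rz": 0,"claw": 1},
  {"dx": 0,"dy": 0,"dz": 0,"rx": 0,"ry": 0,"rz": 0,"claw": 1},
])

```text
time_s: 7.4
ee_pos: [0.4589, 0.3334, 0.2746]
eef_rot: [3.136, 0.004, 2.735]
force: [0.6, 0.4, -2.0]
grip_width: 0.0259
grip_force: 54.9
```

step_arm([
  {"dx": -0.125,"dy": -0.333,"dz": 0.062,"rx": 0,"ry": -0.0316,"rz": -0.0375,"claw": 1},
  {"dx": -0.102,"dy": -0.34,"dz": 0.067,"rx": 0,"ry": -0.0316,"rz": -0.0375,"claw": 1},
  {"dx": -0.079,"dy": -0.345,"dz": 0.071,"rx": 0,"ry": -0.0316,"rz": -0.0375,"claw": 1},
  {"dx": -0.055,"dy": -0.349,"dz": 0.074,"rx": 0,"ry": -0.0316,"rz": -0.0375,"claw": 1},
  {"dx": -0.03,"dy": -0.351,"dz": 0.076,"rx": 0,"ry": -0.0316,"rz": -0.0375,"claw": 1},
  {"dx": -0.006,"dy": -0.352,"dz": 0.077,"rx": 0,"ry": -0.0316,"rz": -0.0375,"claw": 1},
  {"dx": 0.019,"dy": -0.352,"dz": 0.077,"rx": 0,"ry": -0.0316,"rz": -0.0375,"claw": 1},
  {"dx": 0.043,"dy": -0.35,"dz": 0.075,"rx": 0,"ry": -0.0316,"rz": -0.0375,"claw": 1},
  {"dx": 0.068,"dy": -0.347,"dz": 0.072,"rx": 0,"ry": -0.0316,"rz": -0.0375,"claw": 1},
  {"dx": 0.091,"dy": -0.342,"dz": 0.068,"rx": 0,"ry": -0.0316,"rz": -0.0375,"claw": 1},
])

```text
time_s: 8.4
ee_pos: [0.4405, -0.0214, 0.2085]
eef_rot: [-2.986, 0.463, -2.911]
force: [1.7, -0.5, -1.7]
grip_width: 0.0257
grip_force: 54.9
```

```bash
python3 - <<'E'
from plan import *
print(pins()[0]);rows(cur(),ring_pose(.03),2)
E
```

```text
[-0.00109051  0.00087319  0.04580705]
-0.004 -0.005 0.101 | -0.0014 -0.0012 0.0003
-0.004 -0.006 0.101 | -0.0014 -0.0012 0.0003
```

step_arm([
  {"dx": -0.004,"dy": -0.005,"dz": 0.101,"rx": -0.0014,"ry": -0.0012,"rz": 0,"claw": 1},
  {"dx": -0.004,"dy": -0.006,"dz": 0.101,"rx": -0.0014,"ry": -0.0012,"rz": 0,"claw": 1},
  {"dx": 0,"dy": 0,"dz": 0,"rx": 0,"ry": 0,"rz": 0,"claw": 1},
  {"dx": 0,"dy": 0,"dz": 0,"rx": 0,"ry": 0,"rz": 0,"claw": 1},
])

```text
time_s: 8.8
ee_pos: [0.4518, -0.0211, 0.1922]
eef_rot: [-2.993, 0.465, -2.913]
force: [-0.5, -0.4, -1.7]
grip_width: 0.0252
grip_force: 54.9
```

```bash
python3 - <<'E'
from plan import *
from fit import *
from rect import rectify
from station import viewer
pp,T=pins();print('pins in mouth frame',pp, 'phi',np.arctan2(*( ring_frame(YAW).T@-T[:,0])[[1,0]]))
p0,R=cur();F=np.stack([-R[:,0],R[:,1],-R[:,2]],1);q=p0+R@PIN
out=[]
for n in('top','side'):
    p=viewer.camera(n);pickle.dump(p,open(n+'2.pkl','wb'))
    # patch rectified on the head's top plane z=22mm
    c=q+.022*F[:,2];N=380;h=.06
    a=np.linspace(h,-h,N);W=c+a[:,None,None]*F[:,0]+a[None,:,None]*F[:,1]
    k=W@p['R'].T+p['t'];u=k[...,0]/k[...,2]*p['fx']+p['cx'];v=k[...,1]/k[...,2]*p['fy']+p['cy']
    g=cv2.remap(p['img'],u.astype(np.float32),v.astype(np.float32),cv2.INTER_CUBIC)
    s=N/.12;P=lambda x,y:(int(190-y*s),int(190-x*s))
    cv2.rectangle(g,P(.009,.039),P(-.009,-.039),(255,0,0),1);cv2.rectangle(g,P(-.009,.01),P(-.06,-.01),(255,0,0),1)
    out.append(g)
cv2.imwrite('pics/head.png',np.hstack(out)[:,:,::-1])
E
```

```text
pins in mouth frame [0.00126387 0.00221341 0.02624745] phi 0.2887681091147045
```

View pics/head.png

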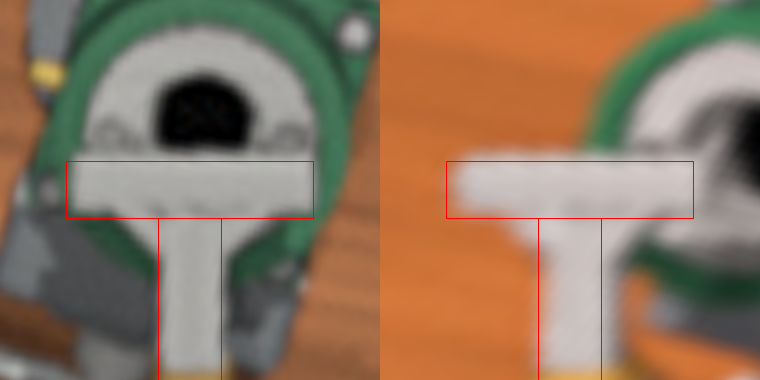

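```bash
cat > head.py <<'E'
from plan import *
from fit import *
def headfit(p,q,F,K=6):
    uc=(p['R']@(q+.022*F[:,2])+p['t']);uc=(uc[:2]/uc[2]*p['fx']+[p['cx'],p['cy']]).astype(int);H=45
    im=p['img'][uc[1]-H:uc[1]+H,uc[0]-H:uc[0]+H]
    big=cv2.resize(im,None,fx=K,fy=K,interpolation=cv2.INTER_CUBIC).astype(np.float32)
    big=cv2.GaussianBlur(big,(0,0),3)
    G=np.sqrt(sum(cv2.Sobel(big[...,c],cv2.CV_32F,1,0)**2+cv2.Sobel(big[...,c],cv2.CV_32F,0,1)**2 for c in range(3)))
    G=np.minimum(G,np.percentile(G,97))
    P2=np.array([[.009,.039],[.009,-.039],[-.009,-.039],[-.009,.039]])
    def val(dx,dy):
        M=np.zeros(G.shape,np.uint8)
        for z in(.014,.018,.022):
            for poly in(P2,np.array([[-.008,.01],[-.008,-.01],[-.055,-.01],[-.055,.01]])):
                W=q+(poly+[dx,dy])@F[:,:2].T+z*F[:,2];k=W@p['R'].T+p['t']
                uv=k[:,:2]/k[:,2:]*p['fx']+[p['cx'],p['cy']]-(uc-H);cv2.fillPoly(M,[np.round((uv+.5)*K-.5).astype(np.int32)],1)
        E=cv2.morphologyEx(M,cv2.MORPH_GRADIENT,np.ones((3,3),np.uint8))
        return G[E>0].mean()
    g=np.arange(-.006,.0061,.0005)
    V=np.array([[val(x,y) for y in g] for x in g]);i,j=np.unravel_index(V.argmax(),V.shape)
    w=np.clip((V-np.percentile(V,98)),0,None);w/=w.sum()
    return g[i],g[j],(w.sum(1)@g).round(5),(w.sum(0)@g).round(5),V.max()
E
python3 - <<'E'
from head import *
p0,R=cur();F=np.stack([-R[:,0],R[:,1],-R[:,2]],1);q=p0+R@PIN
for n in('top','side'):
    print(n,headfit(pickle.load(open(n+'2.pkl','rb')),q,F))
# control: on the bench before grasp
F=Ro.from_euler('z',-.4065).as_matrix();q=np.array([.4581,.3328,0])+F@[.0973,0,0]
for n in('top','side'):
    print('bench',n,headfit(pickle.load(open(n+'.pkl','rb')),q,F))
E
```

```text
top (np.float64(-0.0004999999999999952), np.float64(-0.0009999999999999957), np.float64(-0.00102), np.float64(-0.00098), np.float32(67.35027))
side (np.float64(-0.0009999999999999957), np.float64(-0.0004999999999999952), np.float64(-0.00088), np.float64(-0.00093), np.float32(69.59536))
bench top (np.float64(5.204170427930421e-18), np.float64(-0.0009999999999999957), np.float64(-1e-05), np.float64(-0.00117), np.float32(72.87342))
bench side (np.float64(-0.0009999999999999957), np.float64(-0.0014999999999999961), np.float64(-0.00094), np.float64(-0.00167), np.float32(86.160866))
```

```bash
python3 - <<'E'
from plan import *
from station import viewer
X=[];Q=[]
for i in range(8):
    pp,T=pins();X.append(pp);viewer.camera('top');Q.append(np.arctan2(*( ring_frame(YAW).T@-T[:,0])[[1,0]]))
print(np.round(X,4),np.mean(X,0),np.mean(Q),np.std(Q))
E
```

```text
[[0.0016 0.0022 0.0268]
 [0.0017 0.002  0.027 ]
 [0.0017 0.0019 0.027 ]
 [0.0017 0.0017 0.027 ]
 [0.0017 0.0016 0.027 ]
 [0.0017 0.0015 0.027 ]
 [0.0017 0.0014 0.027 ]
 [0.0016 0.0013 0.0269]] [0.00169623 0.00169708 0.02696918] 0.28869434234294356 0.0003167176398482939
```

step_arm([
  {"dx": 0.01,"dy": -0.003,"dz": 0.1,"rx": 0,"ry": 0,"rz": 0,"claw": 1},
  {"dx": 0,"dy": 0,"dz": 0.1,"rx": 0,"ry": 0,"rz": 0,"claw": 1},
  {"dx": 0,"dy": 0,"dz": 0.07,"rx": 0,"ry": 0,"rz": 0,"claw": 1},
  {"dx": 0,"dy": 0,"dz": 0,"rx": 0,"ry": 0,"rz": 0,"claw": 1},
  {"dx": 0,"dy": 0,"dz": 0,"rx": 0,"ry": 0,"rz": 0,"claw": 1},
])

```text
time_s: 9.8
ee_pos: [0.4636, -0.0238, 0.1681]
eef_rot: [-2.993, 0.466, -2.914]
force: [-0.2, 0.3, -1.9]
grip_width: 0.0256
grip_force: 54.9
```

```bash
python3 - <<'E'
from plan import *
print(pins()[0])
E
```

```text
[ 0.00054566  0.00061573 -0.00053399]
```

step_arm([
  {"dx": 0,"dy": 0,"dz": 0.02,"rx": 0,"ry": 0,"rz": 0,"claw": 1},
  {"dx": 0,"dy": 0,"dz": 0.02,"rx": 0,"ry": 0,"rz": 0,"claw": 1},
  {"dx": 0,"dy": 0,"dz": 0.02,"rx": 0,"ry": 0,"rz": 0,"claw": 1},
  {"dx": 0,"dy": 0,"dz": 0,"rx": 0,"ry": 0,"rz": 0,"claw": 1},
])

```text
time_s: 10.2
ee_pos: [0.4662, -0.024, 0.1629]
eef_rot: [-2.992, 0.466, -2.914]
force: [-1.4, 0.4, -1.9]
grip_width: 0.0257
grip_force: 54.9
```

```bash
python3 - <<'E'
from plan import *
o=telemetry.get_obs();print(pins()[0],o['force']@ring_frame(YAW),o['moment'])
E
```

```text
[ 0.00044456  0.00064138 -0.00640524] [-2.20485325  0.27539961 -1.02425366] [ 0.20248613  0.56312769 -0.0464632 ]
```

step_arm([
  {"dx": 0,"dy": 0,"dz": 0.02,"rx": 0,"ry": 0,"rz": 0,"claw": 1},
  {"dx": 0,"dy": 0,"dz": 0.01,"rx": 0,"ry": 0,"rz": 0,"claw": 1},
  {"dx": 0,"dy": 0,"dz": 0,"rx": 0,"ry": 0,"rz": 0,"claw": 1},
])

```text
time_s: 10.5
ee_pos: [0.4673, -0.0241, 0.1599]
eef_rot: [-2.993, 0.465, -2.914]
force: [-2.6, 0.9, -3.9]
grip_width: 0.0253
grip_force: 54.9
```

```bash
python3 - <<'E'
from plan import *
o=telemetry.get_obs();print(pins()[0],o['force']@ring_frame(YAW),o['moment'])
E
```

```text
[-3.00434370e-05  6.69574537e-04 -9.65324087e-03] [-4.2012313   0.63257308 -2.16663458] [0.15850385 1.11749975 0.00991845]
```

step_arm([
  {"dx": 0.006,"dy": 0,"dz": 0.01,"rx": 0,"ry": 0,"rz": 0,"claw": 1},
  {"dx": 0,"dy": 0,"dz": 0.01,"rx": 0,"ry": 0,"rz": 0,"claw": 1},
  {"dx": 0,"dy": 0,"dz": 0,"rx": 0,"ry": 0,"rz": 0,"claw": 1},
  {"dx": 0,"dy": 0,"dz": 0,"rx": 0,"ry": 0,"rz": 0,"claw": 1},
])

```text
time_s: 10.9
ee_pos: [0.4681, -0.0244, 0.1583]
eef_rot: [-2.992, 0.466, -2.914]
force: [-4.1, 0.0, -3.3]
grip_width: 0.0254
grip_force: 54.9
```

```bash
python3 - <<'E'
from plan import *
o=telemetry.get_obs();print(pins()[0],o['force']@ring_frame(YAW),o['moment'])
E
```

```text
[-3.13502514e-05  4.48645636e-04 -1.12947416e-02] [-5.13920465 -0.38575411 -0.9523559 ] [0.16144549 1.06256738 0.07915849]
```

step_arm([
  {"dx": 0.005,"dy": 0.0583,"dz": 0,"rx": 0,"ry": 0,"rz": 0.0382,"claw": 1},
  {"dx": -0.0018,"dy": 0.0583,"dz": 0,"rx": 0,"ry": 0,"rz": 0.0382,"claw": 1},
  {"dx": -0.0018,"dy": 0.0583,"dz": 0,"rx": 0,"ry": 0,"rz": 0.0382,"claw": 1},
  {"dx": 0,"dy": 0,"dz": 0,"rx": 0,"ry": 0,"rz": 0,"claw": 1},
])

```text
time_s: 11.3
ee_pos: [0.4656, -0.0067, 0.156]
eef_rot: [-3.086, 0.483, -3.117]
force: [-6.4, -1.3, -3.7]
grip_width: 0.0258
grip_force: 54.9
```

```bash
cat > st.py <<'E'
from plan import *
from station import viewer
viewer.camera('top')
o=telemetry.get_obs();x,T=pins();F=ring_frame(YAW)
phi=np.arctan2(*(F.T@-T[:,0])[[1,0]])
c,R=cur();m=o['moment']+np.cross(c-C,o['force'])  # about the ring, if the moment is at the TCP
print('t',o['time_s'],'pin',x.round(4),'phi',phi.round(3),'axis off',np.degrees(np.arccos(-T[:,2]@F[:,2])).round(2),'F',(o['force']@F).round(2),'Mtcp',(o['moment']@F).round(2),'Mring',(m@F).round(2))
E
python3 st.py
```

```text
t 11.35 pin [-0.0013  0.0004 -0.0115] phi 0.108 axis off 0.14 F [-7.12 -1.78  0.56] Mtcp [-0.34  1.51  0.06] Mring [-0.33  1.5   0.17]
```

step_arm([
  {"dx": 0.01,"dy": 0,"dz": 0,"rx": 0,"ry": 0,"rz": 0,"claw": 1},
  {"dx": 0,"dy": 0,"dz": 0,"rx": 0,"ry": 0,"rz": 0,"claw": 1},
])

```text
time_s: 11.55
ee_pos: [0.4654, -0.0072, 0.1561]
eef_rot: [-3.085, 0.485, -3.115]
force: [-2.2, -0.1, -4.1]
grip_width: 0.0254
grip_force: 54.9
```

```bash
python3 st.py
```

```text
t 11.6 pin [-0.0014  0.0001 -0.0111] phi 0.108 axis off 0.03 F [-4.31  0.23 -1.79] Mtcp [0.05 0.92 0.11] Mring [0.07 0.71 0.04]
```

step_arm([
  {"dx": 0.005,"dy": 0.0583,"dz": 0,"rx": 0,"ry": 0,"rz": 0.0382,"claw": 1},
  {"dx": -0.0018,"dy": 0.0583,"dz": 0,"rx": 0,"ry": 0,"rz": 0.0382,"claw": 1},
  {"dx": -0.0018,"dy": 0.0583,"dz": 0,"rx": 0,"ry": 0,"rz": 0.0382,"claw": 1},
  {"dx": -0.0018,"dy": 0.0583,"dz": 0,"rx": 0,"ry": 0,"rz": 0.0382,"claw": 1},
  {"dx": -0.0018,"dy": 0.0583,"dz": 0,"rx": 0,"ry": 0,"rz": 0.0382,"claw": 1},
  {"dx": 0,"dy": 0,"dz": 0,"rx": 0,"ry": 0,"rz": 0,"claw": 1},
])

```text
time_s: 12.2
ee_pos: [0.4692, 0.022, 0.1568]
eef_rot: [3.039, 0.479, 2.828]
force: [1.1, -0.1, -2.1]
grip_width: 0.0254
grip_force: 54.9
```

```bash
python3 st.py
```

```text
t 12.25 pin [-0.0015  0.0004 -0.0109] phi -0.19 axis off 0.06 F [-0.59  0.15 -1.28] Mtcp [0.1  0.26 0.03] Mring [0.07 0.13 0.03]
```

```bash
python3 - <<'E'
from head import *
from station import viewer
p0,R=cur();F=np.stack([-R[:,0],R[:,1],-R[:,2]],1);q=p0+R@PIN
out=[]
for n,s in(('top',(262,165)),('side',(255,190))):
    p=viewer.camera(n);pickle.dump(p,open(n+'3.pkl','wb'))
    try: print(n,headfit(p,q,F))
    except Exception as e: print(e)
    im=cv2.resize(p['img'][s[1]:s[1]+80,s[0]:s[0]+75],None,fx=5,fy=5,interpolation=cv2.INTER_CUBIC)
    out.append(im)
cv2.imwrite('pics/now.png',np.hstack(out)[:,:,::-1])
E
```

```text
top (np.float64(-0.0019999999999999966), np.float64(-0.0004999999999999952), np.float64(-0.00173), np.float64(-0.00058), np.float32(58.196835))
side (np.float64(-0.002499999999999997), np.float64(0.001000000000000006), np.float64(-0.00233), np.float64(0.00074), np.float32(76.99434))
```

View pics/now.png

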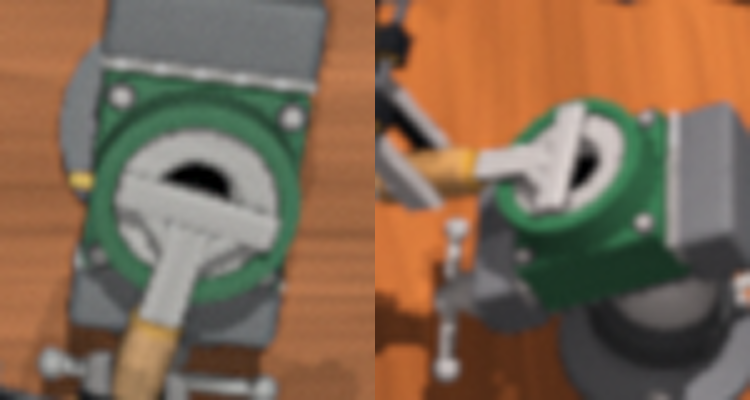

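The T head sits inside the mouth in both views, centred on the ring. No free holes show, so the ring has turned with it. Continuing to the stop.

step_arm([
  {"dx": -0.0018,"dy": 0.0583,"dz": 0,"rx": 0,"ry": 0,"rz": 0.0382,"claw": 1},
  {"dx": -0.0018,"dy": 0.0583,"dz": 0,"rx": 0,"ry": 0,"rz": 0.0382,"claw": 1},
  {"dx": -0.0018,"dy": 0.0583,"dz": 0,"rx": 0,"ry": 0,"rz": 0.0382,"claw": 1},
  {"dx": -0.0018,"dy": 0.0583,"dz": 0,"rx": 0,"ry": 0,"rz": 0.0382,"claw": 1},
])

```text
time_s: 12.75
ee_pos: [0.4774, 0.0429, 0.1601]
eef_rot: [2.922, 0.44, 2.563]
force: [1.1, -0.5, -0.6]
grip_width: 0.0259
grip_force: 55.0
```

```bash
python3 st.py
```

```text
t 12.8 pin [-0.0016  0.     -0.0109] phi -0.437 axis off 0.04 F [ 0.02  0.11 -1.81] Mtcp [0.19 0.19 0.15] Mring [0.11 0.03 0.13]
```

step_arm([
  {"dx": 0,"dy": 0.0388,"dz": 0,"rx": 0,"ry": 0,"rz": 0.0255,"claw": 1},
  {"dx": 0,"dy": 0.0388,"dz": 0,"rx": 0,"ry": 0,"rz": 0.0255,"claw": 1},
])

```text
time_s: 13.0
ee_pos: [0.4811, 0.0494, 0.1617]
eef_rot: [2.886, 0.422, 2.479]
force: [1.5, -1.2, -1.4]
grip_width: 0.0254
grip_force: 55.0
```

```bash
python3 st.py
```

```text
t 13.05 pin [-0.0016  0.     -0.0109] phi -0.514 axis off 0.05 F [ 1.35 -0.61 -2.27] Mtcp [ 0.06 -0.03  0.2 ] Mring [-0.04 -0.21  0.19]
```

Moment is about 0.2 Nm, which matches the drag. Continuing in small increments until the torque rises at the stop.

step_arm([
  {"dx": 0,"dy": 0.0388,"dz": 0,"rx": 0,"ry": 0,"rz": 0.0255,"claw": 1},
  {"dx": 0,"dy": 0.0388,"dz": 0,"rx": 0,"ry": 0,"rz": 0.0255,"claw": 1},
])

```text
time_s: 13.25
ee_pos: [0.4849, 0.0553, 0.1633]
eef_rot: [2.854, 0.401, 2.396]
force: [-1.9, -16.0, -1.6]
grip_width: 0.0257
grip_force: 55.1
```

```bash
python3 st.py
```

```text
t 13.3 pin [-0.0021 -0.0006 -0.0111] phi -0.593 axis off 0.07 F [-0.19 -7.28 -0.49] Mtcp [-1.29  0.01  0.78] Mring [-1.24 -0.04  1.4 ]
```

step_arm([
  {"dx": 0,"dy": 0.0388,"dz": 0,"rx": 0,"ry": 0,"rz": 0.0255,"claw": 1},
  {"dx": 0,"dy": 0,"dz": 0,"rx": 0,"ry": 0,"rz": 0,"claw": 1},
])

```text
time_s: 13.5
ee_pos: [0.4863, 0.0568, 0.1634]
eef_rot: [2.844, 0.389, 2.357]
force: [-5.4, -23.5, -2.0]
grip_width: 0.0257
grip_force: 55.7
```

```bash
python3 st.py
```

```text
t 13.55 pin [-0.0031 -0.0019 -0.0115] phi -0.627 axis off 0.27 F [-3.200e+00 -2.291e+01 -2.000e-02] Mtcp [-4.28  0.26  1.18] Mring [-4.07  0.23  3.23]
```

Hard stop reached, with torque over 3 Nm. I'll relieve the load and withdraw along the axis.

step_arm([
  {"dx": 0,"dy": -0.0388,"dz": 0,"rx": 0,"ry": 0,"rz": -0.0255,"claw": 1},
  {"dx": 0,"dy": -0.0388,"dz": 0,"rx": 0,"ry": 0,"rz": -0.0255,"claw": 1},
  {"dx": 0,"dy": 0,"dz": 0,"rx": 0,"ry": 0,"rz": 0,"claw": 1},
])

```text
time_s: 13.85
ee_pos: [0.4826, 0.0525, 0.1623]
eef_rot: [2.87, 0.412, 2.439]
force: [2.3, -1.6, -0.8]
grip_width: 0.0258
grip_force: 55.0
```

```bash
python3 st.py
```

```text
t 13.9 pin [-0.0021 -0.0001 -0.0109] phi -0.552 axis off 0.03 F [ 1.74 -2.34 -2.06] Mtcp [-0.34 -0.29  0.08] Mring [-0.42 -0.45  0.19]
```

step_arm([
  {"dx": 0,"dy": 0,"dz": -0.05,"rx": 0,"ry": 0,"rz": 0,"claw": 1},
  {"dx": 0,"dy": 0,"dz": -0.1,"rx": 0,"ry": 0,"rz": 0,"claw": 1},
  {"dx": 0,"dy": 0,"dz": -0.2,"rx": 0,"ry": 0,"rz": 0,"claw": 1},
  {"dx": 0,"dy": 0,"dz": -0.25,"rx": 0,"ry": 0,"rz": 0,"claw": 1},
  {"dx": 0,"dy": 0,"dz": -0.3,"rx": 0,"ry": 0,"rz": 0,"claw": 1},
  {"dx": 0,"dy": 0,"dz": -0.2,"rx": 0,"ry": 0,"rz": 0,"claw": 1},
  {"dx": 0,"dy": 0,"dz": 0,"rx": 0,"ry": 0,"rz": 0,"claw": 1},
])

```text
time_s: 14.6
ee_pos: [0.431, 0.0583, 0.2619]
eef_rot: [2.866, 0.413, 2.436]
force: [0.5, -0.1, -2.8]
grip_width: 0.0258
grip_force: 55.0
```

```bash
python3 st.py; python3 - <<'E'
from plan import *
G=(np.array([.4675,-.321,.16]),Ro.from_euler('xyz',[np.pi,0,2.857]).as_matrix())
a=cur();print(a[0]);rows(a,G,12)
E
```

```text
t 14.65 pin [-0.0022  0.0005  0.0998] phi -0.552 axis off 0.11 F [-0.69  0.76 -1.91] Mtcp [ 0.11  0.32 -0.05] Mring [-0.08  0.08 -0.08]
[0.43104434 0.05822716 0.2601435 ]
-0.176 -0.258 0.102 | 0.0095 0.0244 -0.0189
-0.172 -0.262 0.099 | 0.0095 0.0244 -0.0189
-0.168 -0.265 0.096 | 0.0095 0.0244 -0.0189
-0.163 -0.269 0.094 | 0.0095 0.0244 -0.0189
-0.159 -0.272 0.092 | 0.0095 0.0244 -0.0189
-0.154 -0.275 0.09 | 0.0095 0.0244 -0.0189
-0.149 -0.279 0.088 | 0.0095 0.0244 -0.0189
-0.144 -0.282 0.087 | 0.0095 0.0244 -0.0189
-0.139 -0.285 0.086 | 0.0095 0.0244 -0.0189
-0.134 -0.287 0.085 | 0.0095 0.0244 -0.0189
-0.129 -0.29 0.084 | 0.0095 0.0244 -0.0189
-0.123 -0.292 0.084 | 0.0095 0.0244 -0.0189
```

step_arm([
  {"dx": 0,"dy": 0,"dz": -0.4,"rx": 0,"ry": 0,"rz": 0,"claw": 1},
  {"dx": 0,"dy": 0,"dz": -0.3,"rx": 0,"ry": 0,"rz": 0,"claw": 1},
  {"dx": 0,"dy": 0,"dz": 0,"rx": 0,"ry": 0,"rz": 0,"claw": 1},
])

```text
time_s: 14.95
ee_pos: [0.3986, 0.0614, 0.3231]
eef_rot: [2.866, 0.413, 2.436]
force: [-0.2, -0.0, -3.2]
grip_width: 0.0257
grip_force: 55.0
```

```bash
python3 - <<'E'
from plan import *
G=(np.array([.4675,-.321,.20]),Ro.from_euler('xyz',[np.pi,0,2.857]).as_matrix())
a=cur();print(a[0]);rows(a,G,10)
E
python3 - <<'E'
from ringfit import *
from station import viewer
P={n:viewer.camera(n) for n in('top','side')}
for n in P:pickle.dump(P[n],open(n+'4.pkl','wb'))
out=[rectify(P[n],np.array([.557,-.0056,.194])-.004*R[:,2],yaw) for n in P]
cv2.imwrite('pics/rect3.png',np.hstack(out)[:,:,::-1])
E
```

```text
[0.39860356 0.06137747 0.32312564]
-0.226 -0.3 0.158 | 0.0115 0.0293 -0.0227
-0.222 -0.306 0.153 | 0.0115 0.0293 -0.0227
-0.218 -0.311 0.148 | 0.0115 0.0293 -0.0227
-0.214 -0.316 0.144 | 0.0115 0.0293 -0.0227
-0.209 -0.321 0.14 | 0.0115 0.0293 -0.0227
-0.204 -0.326 0.136 | 0.0115 0.0293 -0.0227
-0.198 -0.33 0.133 | 0.0115 0.0293 -0.0227
-0.193 -0.335 0.13 | 0.0115 0.0293 -0.0227
-0.186 -0.339 0.127 | 0.0115 0.0293 -0.0227
-0.18 -0.344 0.125 | 0.0115 0.0293 -0.0227
```

View pics/rect3.png

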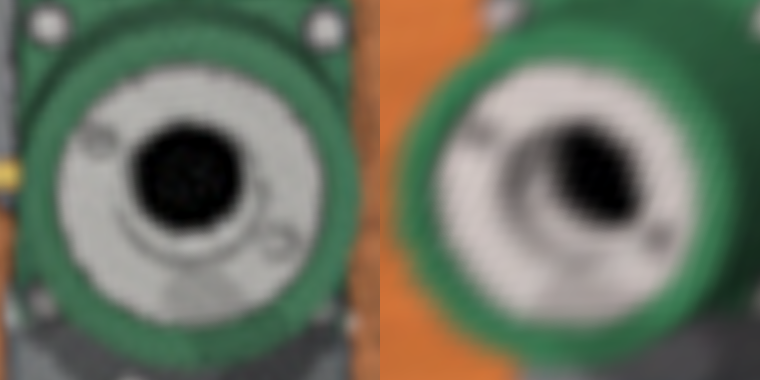

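The holes now lie at (100,138) and (282,240), about 0.51 rad clockwise of the slope axis, so the ring is home. On to the tray.

step_arm([
  {"dx": -0.226,"dy": -0.3,"dz": 0.158,"rx": 0.0115,"ry": 0.0293,"rz": -0.0227,"claw": 1},
  {"dx": -0.222,"dy": -0.306,"dz": 0.153,"rx": 0.0115,"ry": 0.0293,"rz": -0.0227,"claw": 1},
  {"dx": -0.218,"dy": -0.311,"dz": 0.148,"rx": 0.0115,"ry": 0.0293,"rz": -0.0227,"claw": 1},
  {"dx": -0.214,"dy": -0.316,"dz": 0.144,"rx": 0.0115,"ry": 0.0293,"rz": -0.0227,"claw": 1},
  {"dx": -0.209,"dy": -0.321,"dz": 0.14,"rx": 0.0115,"ry": 0.0293,"rz": -0.0227,"claw": 1},
  {"dx": -0.204,"dy": -0.326,"dz": 0.136,"rx": 0.0115,"ry": 0.0293,"rz": -0.0227,"claw": 1},
  {"dx": -0.198,"dy": -0.33,"dz": 0.133,"rx": 0.0115,"ry": 0.0293,"rz": -0.0227,"claw": 1},
  {"dx": -0.193,"dy": -0.335,"dz": 0.13,"rx": 0.0115,"ry": 0.0293,"rz": -0.0227,"claw": 1},
  {"dx": -0.186,"dy": -0.339,"dz": 0.127,"rx": 0.0115,"ry": 0.0293,"rz": -0.0227,"claw": 1},
  {"dx": -0.18,"dy": -0.344,"dz": 0.125,"rx": 0.0115,"ry": 0.0293,"rz": -0.0227,"claw": 1},
])

```text
time_s: 16.05
ee_pos: [0.4663, -0.3232, 0.1941]
eef_rot: [-3.14, -0.009, 2.858]
force: [1.3, 0.9, -0.9]
grip_width: 0.0257
grip_force: 55.0
```

```bash
python3 - <<'E'
from plan import *
from station import viewer
for _ in range(4): viewer.camera('top')
G=(np.array([.4675,-.321,.06]),Ro.from_euler('xyz',[np.pi,0,2.857]).as_matrix())
a=cur();print(a[0],telemetry.get_obs()['eef_rot']);rows(a,G,5)
E
```

```text
[ 0.4662081  -0.32163252  0.19444521] [-3.14146221 -0.00781105  2.8557125 ]
-0.004 0.002 0.269 | -0.0 -0.001 -0.0002
-0.004 0.002 0.269 | -0.0 -0.001 -0.0002
-0.003 0.002 0.269 | -0.0 -0.001 -0.0002
-0.003 0.002 0.269 | -0.0 -0.001 -0.0002
-0.003 0.002 0.269 | -0.0 -0.001 -0.0002
```

step_arm([
  {"dx": -0.004,"dy": 0.002,"dz": 0.269,"rx": 0,"ry": -0.001,"rz": 0,"claw": 1},
  {"dx": -0.004,"dy": 0.002,"dz": 0.269,"rx": 0,"ry": -0.001,"rz": 0,"claw": 1},
  {"dx": -0.004,"dy": 0.002,"dz": 0.269,"rx": 0,"ry": -0.001,"rz": 0,"claw": 1},
  {"dx": 0,"dy": 0,"dz": 0.269,"rx": 0,"ry": -0.001,"rz": 0,"claw": 1},
  {"dx": 0,"dy": 0,"dz": 0.269,"rx": 0,"ry": -0.001,"rz": 0,"claw": 1},
  {"dx": 0,"dy": 0,"dz": 0.15,"rx": 0,"ry": 0,"rz": 0,"claw": 1},
  {"dx": 0,"dy": 0,"dz": 0.1,"rx": 0,"ry": 0,"rz": 0,"claw": 1},
  {"dx": 0,"dy": 0,"dz": 0.05,"rx": 0,"ry": 0,"rz": 0,"claw": 1},
  {"dx": 0,"dy": 0,"dz": 0.02,"rx": 0,"ry": 0,"rz": 0,"claw": 1},
  {"dx": 0,"dy": 0,"dz": 0,"rx": 0,"ry": 0,"rz": 0,"claw": 1},
])

```text
time_s: 17.25
ee_pos: [0.4684, -0.3218, 0.0321]
eef_rot: [-3.139, 0.005, 2.857]
force: [-0.1, -0.3, -1.6]
grip_width: 0.0255
grip_force: 55.0
```

step_arm([
  {"dx": 0,"dy": 0,"dz": 0.03,"rx": 0,"ry": 0,"rz": 0,"claw": 1},
  {"dx": 0,"dy": 0,"dz": 0.02,"rx": 0,"ry": 0,"rz": 0,"claw": 1},
  {"dx": 0,"dy": 0,"dz": 0.02,"rx": 0,"ry": 0,"rz": 0,"claw": 1},
  {"dx": 0,"dy": 0,"dz": 0,"rx": 0,"ry": 0,"rz": 0,"claw": 1},
])

```text
time_s: 17.65
ee_pos: [0.4682, -0.3217, 0.0245]
eef_rot: [-3.139, 0.005, 2.857]
force: [0.4, 0.4, -1.1]
grip_width: 0.0257
grip_force: 55.0
```

Only a sub-millimetre drop remains. Opening, waiting, then retreating upward.

step_arm([
  {"dx": 0,"dy": 0,"dz": 0.005,"rx": 0,"ry": 0,"rz": 0,"claw": 1},
  {"dx": 0,"dy": 0,"dz": 0,"rx": 0,"ry": 0,"rz": 0,"claw": 0.4},
  {"dx": 0,"dy": 0,"dz": 0,"rx": 0,"ry": 0,"rz": 0,"claw": 0.4},
  {"dx": 0,"dy": 0,"dz": 0,"rx": 0,"ry": 0,"rz": 0,"claw": 0.4},
  {"dx": 0,"dy": 0,"dz": 0,"rx": 0,"ry": 0,"rz": 0,"claw": 0.3},
  {"dx": 0,"dy": 0,"dz": 0,"rx": 0,"ry": 0,"rz": 0,"claw": 0.3},
])

```text
time_s: 18.25
ee_pos: [0.4682, -0.3216, 0.024]
eef_rot: [-3.139, 0.005, 2.857]
force: [-0.0, 0.1, -0.4]
grip_width: 0.0621
grip_force: 0.0
```

step_arm([
  {"dx": 0,"dy": 0,"dz": -0.1,"rx": 0,"ry": 0,"rz": 0,"claw": 0.3},
  {"dx": 0,"dy": 0,"dz": -0.2,"rx": 0,"ry": 0,"rz": 0,"claw": 0.3},
  {"dx": 0,"dy": 0,"dz": -0.4,"rx": 0,"ry": 0,"rz": 0,"claw": 0.3},
  {"dx": 0,"dy": 0,"dz": -0.4,"rx": 0,"ry": 0,"rz": 0,"claw": 0.3},
  {"dx": 0,"dy": 0,"dz": -0.4,"rx": 0,"ry": 0,"rz": 0,"claw": 0.3},
  {"dx": 0,"dy": 0,"dz": -0.4,"rx": 0,"ry": 0,"rz": 0,"claw": 0.3},
  {"dx": 0.4,"dy": 0,"dz": 0,"rx": 0,"ry": 0,"rz": 0,"claw": 0.3},
  {"dx": 0.4,"dy": 0,"dz": 0,"rx": 0,"ry": 0,"rz": 0,"claw": 0.3},
  {"dx": 0,"dy": 0,"dz": 0,"rx": 0,"ry": 0,"rz": 0,"claw": 0.3},
])

```text
time_s: 19.15
ee_pos: [0.3878, -0.2974, 0.2145]
eef_rot: [-3.139, 0.004, 2.856]
force: [-0.1, 0.3, -0.6]
grip_width: 0.0659
grip_force: 0.0
```

```bash
python3 - <<'E'
from station import viewer
import cv2,numpy as np
o=[]
for n,s in (('top',(340,150)),('side',(210,290))):
    p=viewer.camera(n);o.append(cv2.resize(p['img'][s[1]:s[1]+130,s[0]:s[0]+130],None,fx=3,fy=3))
    print([(r['score'],r['rect']) for r in viewer.recognise('spanner',p)][:3])
cv2.imwrite('pics/end.png',np.hstack(o)[:,:,::-1])
E
```

```text
[(0.82, [406.0, 207.9, 434.7, 260.9]), (0.64, [179.9, 286.3, 237.2, 318.6])]
[(0.91, [255.3, 336.2, 306.3, 362.5]), (0.65, [241.2, 135.6, 272.5, 165.2]), (0.59, [211.2, 188.7, 231.1, 208.9])]
```

View pics/end.png

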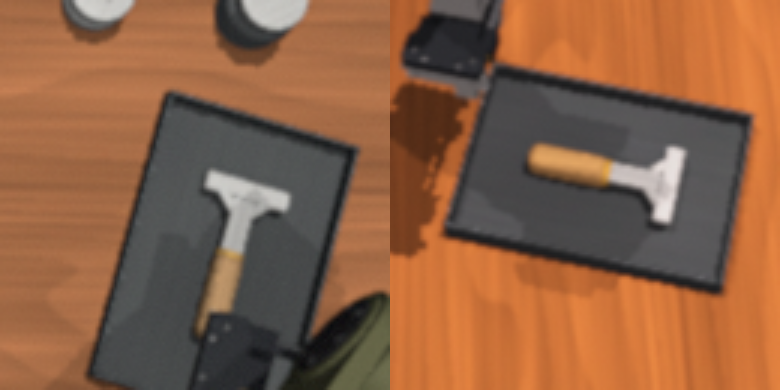

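The spanner lies flat and centred in the tray, pins down, and the gripper is clear above it. Handing in.

```bash
python3 -c "from station import hand_in;print(hand_in())"
```

```text
the job is handed in; nothing more can be done
None
```

The job is handed in, with no verdict returned: the ring was turned to its hard stop, about 0.51 rad clockwise in the camera view, and the spanner lies flat in the tray, pins down and released, at about 19 s on the robot's clock.

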